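Put the slide carton, beaker and bottle back in their own holders

TASK

The slide carton, the beaker and the small brown dropper bottle each stand on the wrong holder. Put each flat down into the recess of its own holder - the carton lying in the rectangular recess, the beaker upright in the round holder, the bottle upright in the small round recess of the other oblong plate - about central in it, using the bare black pad as a free spot on the way. Set them down rather than dropping them, tip none of them over, and leave the bench timer, the marker pen and the tape roll where they are.

Things in the scene. Friction and masses are not known exactly. Their poses are not given: they have to be found in the camera images.
- box_mid (a point): Centre, half-way up, of the slide carton: a closed white-and-red cardboard box, 56 mm (own x) by 82 mm (own y) by 34 mm high, lying flat. Loose, about 0.1 kg. At the start it lies across the recess of the bottle holder. Own z points up.
- glass_mid (a point): Centre, half-way up, of the clear beaker: round, 53 mm wide at the rim, slightly narrower (about 50 mm) below, 70 mm high, open at the top, empty, wall 2 to 3 mm. Loose. At the start it stands in the rectangular recess of the carton's holder. Own z points up.
- oil_mid (a point): Centre, half-way up, of the small brown dropper bottle with black cap: round, 28 mm wide and straight-sided up to 45 mm, cap narrowing above, 60 mm high in all. Loose. At the start it stands in the round beaker holder. Own z points up.
- box_holder: Fixed grey oblong holder with a rectangular recess, for the carton: 88 mm (own x) by 114 mm (own y), 9 mm high at the rim. Origin: centre of its underside on the bench. Recess 74 mm (own x) by 100 mm (own y), its floor 4 mm above the bench. The carton lies in it with its long side along own y, either way round.
- beaker_holder: Fixed grey round holder, 86 mm across, 14 mm high, for the beaker. Origin: centre of its underside on the bench. Round recess 70 mm across, its floor 6 mm above the bench.
- bottle_holder: Fixed grey oblong plate, 76 mm (own x) by 114 mm (own y), 14 mm high, for the bottle. Origin: centre of its underside on the bench. Round recess 46 mm across in its centre (under the carton at the start), its floor 6 mm above the bench.
- pad: Fixed black rubber pad, 90 x 90 mm, 3 mm thick, flat, bare at the start: a free spot. The holders and the pad lie left of the microscope, a fixed instrument 400 mm tall straight ahead of the robot (y from about -100 to +100 mm, x from 300 to 560 mm): keep the arm clear of it. Origin: centre of its underside on the bench.
- timer: Bystander: white bench timer, 52 x 62 x 23 mm, loose, lying left of the work. Origin: centre of its underside.
- pen: Bystander: white marker pen with black cap, 129 mm long along own y, 17 mm thick, loose, lying near the left front. Origin: centre of its underside.
- tape: Bystander: roll of tape lying flat, 96 mm across, 25 mm high, loose, behind the work. Origin: centre of its underside.
There are look-alikes about, which are no part of the job. What is shaped like the part that bears oil_mid but yellow is not meant.

How it is judged:
By the outcome, as a careful person would: the job done as asked, in the order asked, and still so for the second after the job is handed in, with the robot touching nothing.
It also fails if it takes over 122 s, if anything falls off the work surface, if the arm or the gripper's body presses on something with over 40 N, if the wrist force passes 120 N, or if a joint passes its speed limit or range.

ROBOT

A 6-joint arm with a two-finger parallel gripper is mounted at the origin on a cart in front of the work surface, level with it; the furniture and walls round the work are solid. World frame = base frame: x ahead of the robot, y to its left, z up, the work surface at z = 0. Lengths are in m, angles in degrees, forces in N, time in s.
With the tool pointing down it reaches from about 0.375 to 0.9 m from the base axis. Payload 3.1 kg.
Tool frame: the origin (TCP) lies on the centre line of the jaws, within the pads' length; the fingertips stand finger_overhang ahead of it and the grasp point (between the pads) lies 5 mm behind it (finger_overhang is the distance from the TCP to the fingertips, in m); z points along the fingers, y is the line along which they close (so a half turn about z gives the same grasp; the last joint's range is limited). The gripper opens to 87 mm and grips with 3 to 60 N. Pads are 19 mm wide; open, the fingers measure 117 mm over their backs; the gripper's body (75 mm by 190 mm) begins 51 mm behind the grasp point.
Start: joints at [66.32, 30.224, 82.088, -0, 67.689, -10.227], TCP at [0.145, 0.608, 0.237] pointing down, gripper open.
Joint ranges: [-176.69, 176.69], [-43.24, 126.21], [12.49, 139.97], [-82, 262], [0, 151.66], [-163.58, 163.58]. Speed limits (degrees/s): [159.86, 159.86, 180, 180, 180, 180].

INTERFACE

Orientations are given as a 3x3 rotation matrix whose columns are the frame's x, y, z axes.
In Python, from rig import read_state, capture, calibration, hand_in, finger_overhang gives the robot as it stands.
- The arm moves only by the tool send_rows, never from a script. Its argument "plan" is a list of rows, each a list of 5 numbers: the closure in counts, from 0 (fully open) to 255 (shut), then the shift along the tool's x, y, z in m, then the turn about the tool's z in rad. A call has 1 to 20 rows; each row shifts and turns the commanded pose from where the row before left it, along the tool's axes as they then stand; what a row does not reach is not made up. A row lasts 1/12 s, in which the tool goes at most 41.7 mm and 7.16 degrees, less where a joint would pass 70% of its speed; a pose out of reach is approached as far as the arm can. A call is refused whole if a number of a shift passes 0.0417 or a number of a turn 0.125, either way. A call with a gripper value outside its range is refused whole. The fingers move at their own pace and stop on an object; the grip force is fixed at half the most. Time passes only in rows, so rows that do not move let the fingers close. It gives the time, the measured TCP pose, the force, the opening and the grip force at its end, in the units of the state.
- read_state(): the state, without advancing time (a new reading comes with each control period).
- capture(name): name is "scene" or "top"; returns (picture, depth): 420x560x3 uint8, blue, green, red; 420x560 float32, m along the optical axis (not along the pixel's ray), 0 where there is no reading.
- calibration(name): a dict with "fx", "fy", "cx", "cy" (pixels), "dist_coeffs" ([k1, k2, p1, p2, k3] as OpenCV has them; the pictures are not rectified), "xyz" and "rotation" of the camera in the world. Camera axes: x right, y down, z forward; pixel columns grow to the right and rows downward; lengths in m; the calibration is good to about 2 mm. A picture is of the moment at which its call begins. calibration takes no time and is no camera call.
- hand_in(): hands the job in; it is judged then, once.
The state is a dict: "time_s": time; "joint_positions": joint angles; "qvel": joint speeds; "tau": joint torques, N m; "position": TCP position; "tcp_rot": TCP orientation; "force": force on the tool from outside, world axes, zero at the start; "moment": the same for the moment, N m; "opening": opening from 0.0 (shut) to 1.0 (fully open); "grasp_force": force on a finger pad.
Only numpy, scipy, OpenCV 4.12 (cv2) and the standard library are available. Lean on these libraries where they do the work, as an engineer would, in place of code of your own. Each camera call takes 0.05 s, during which the arm holds its last target. There are 200 camera calls.

## Working session

There is one attempt and no reset: what is moved stays moved. The work goes in short steps, Python scripts to look and compute and a tool call to move; the robot and the scene stay as the last step left them, time stands still between calls to the robot, and variables do not carry over. Pictures are saved under pics/ and viewed, at most 17 in all, crops included, and the job is handed in when it is done.

Besides the shell and the picture viewer there is one more tool, called after "Emit:" as name(argument=value, ...) on one line, values as JSON. send_rows: Moves the arm, as the interface text tells. Its arguments: {"type":"object","properties":{"plan":{"type":"array","items":{"type":"array","items":{"type":"number"}}}},"required":["plan"]}

```bash
mkdir -p pics; cat > h.py <<'E'
import numpy as np, cv2
from rig import read_state, capture, calibration, hand_in, finger_overhang
def snap(n):
    p,d=capture(n); np.savez('last_%s.npz'%n,p=p,d=d); return p,d
def world(n,u,v,d=None,z=None):
    c=calibration(n); K=np.array([[c['fx'],0,c['cx']],[0,c['fy'],c['cy']],[0,0,1.]])
    q=cv2.undistortPoints(np.array([[[u,v]]],float),K,np.array(c['dist_coeffs'],float))[0,0]
    r=np.array(c['rotation'])@np.array([q[0],q[1],1.]); o=np.array(c['xyz'])
    return o+r*(d if z is None else (z-o[2])/r[2])
def pix(n,P):
    c=calibration(n); K=np.array([[c['fx'],0,c['cx']],[0,c['fy'],c['cy']],[0,0,1.]])
    R=np.array(c['rotation']); t=-R.T@np.array(c['xyz'])
    return cv2.projectPoints(np.array(P,float).reshape(-1,3),cv2.Rodrigues(R.T)[0],t,K,np.array(c['dist_coeffs'],float))[0].reshape(-1,2)
E
python3 - <<'E'
from h import *
for n in('scene','top'):
    p,d=snap(n); cv2.imwrite('pics/%s0.png'%n,cv2.resize(p,(784,588))); print(calibration(n))
s=read_state(); print(s, finger_overhang)
E
ls
```

```text
{'fx': 403.3735457475292, 'fy': 403.3735457475292, 'cx': 281.2751226087668, 'cy': 208.33852921654827, 'dist_coeffs': array([-0.11882148,  0.        ,  0.        ,  0.        ,  0.        ]), 'xyz': array([ 0.03567899, -0.06852737,  0.59465804]), 'rotation': array([[ 0.66792868, -0.47575881,  0.57229786],
       [-0.74400336, -0.40807925,  0.52908443],
       [-0.0181737 , -0.77918219, -0.62653398]])}
{'fx': 434.7551294663325, 'fy': 434.7551294663325, 'cx': 273.14720803811383, 'cy': 212.1720871249271, 'dist_coeffs': array([-0.0952453,  0.       ,  0.       ,  0.       ,  0.       ]), 'xyz': array([0.31569445, 0.39272776, 0.90799159]), 'rotation': array([[ 0.05081353, -0.9773425 ,  0.20547412],
       [-0.99870055, -0.04892277,  0.01427526],
       [-0.00389946, -0.20593249, -0.97855843]])}
{'time_s': 0.1, 'joint_positions': array([ 6.63190883e+01,  3.02754855e+01,  8.21491525e+01,  6.54604344e-04,
        6.76861319e+01, -1.02250845e+01]), 'qvel': array([ 0.02816727, -0.11219222, -0.33003854,  0.00458943,  0.07327438,
       -0.02555899]), 'tau': array([-1.25912406e-04, -4.40987206e+01, -1.77150500e+01,  6.34612190e-02,
        5.33189694e-02, -4.10324139e-05]), 'position': array([0.1451277 , 0.60728234, 0.23564904]), 'tcp_rot': array([[-9.72548458e-01,  2.32699116e-01, -7.86174791e-04],
       [ 2.32700175e-01,  9.72546918e-01, -1.76626294e-03],
       [ 3.53584045e-04, -1.90071931e-03, -9.99998131e-01]]), 'force': array([0.47620977, 0.9692359 , 0.24443642]), 'moment': array([0.00419739, 0.04003024, 0.02763139]), 'grasp_force': 0.0, 'opening': 1.0015763337921244} 0.014
h.py
last_scene.npz
last_top.npz
pics
```

View pics/scene0.png

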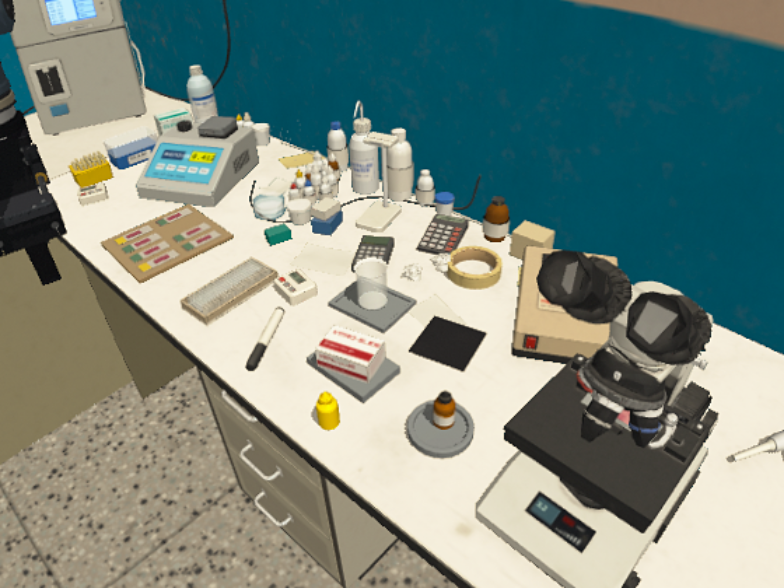

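View pics/top0.png

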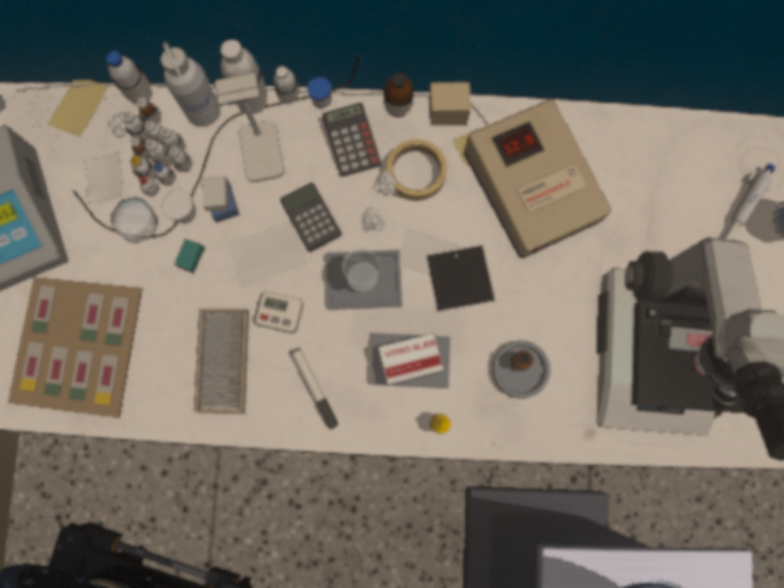

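Candidates for the bottle (784 px top view): brown with black cap in the round holder (520,360), which is the right one; yellow (441,424), a look-alike; large brown reagent bottle (398,92), background. The carton is at (412,360) on the bottle plate, the beaker at (360,272) in the rectangular holder, the pad at (460,278). Next is one close crop.

```bash
python3 - <<'E'
from h import *
f=np.load('last_top.npz'); p,d=f['p'],f['d']
x0,y0=215,168
cv2.imwrite('pics/crop1.png',cv2.resize(p[y0:y0+145,x0:x0+195],None,fx=4,fy=4,interpolation=cv2.INTER_CUBIC))
# height map
c=calibration('top'); v,u=np.mgrid[0:420,0:560]
K=np.array([[c['fx'],0,c['cx']],[0,c['fy'],c['cy']],[0,0,1.]])
q=cv2.undistortPoints(np.stack([u,v],-1).reshape(-1,1,2).astype(float),K,np.array(c['dist_coeffs']))[:,0]
r=np.c_[q,np.ones(len(q))]@np.array(c['rotation']).T
P=np.array(c['xyz'])+r*d.reshape(-1,1); P=P.reshape(420,560,3); np.save('P.npy',P)
def rect(name,us,vs,zl,zh):
    m=np.zeros((420,560),bool); m[vs[0]:vs[1],us[0]:us[1]]=1
    m&=(P[...,2]>zl)&(P[...,2]<zh)&(d>0)
    X=P[m]; b=cv2.minAreaRect((X[:,:2]*1000).astype(np.float32)); print(name,m.sum(),b,X[:,2].mean().round(4))
rect('carton',(262,325),(230,285),.035,.06)
rect('carton+plate',(258,328),(230,285),.008,.06)
rect('boxholder',(225,292),(172,225),.0045,.012)
rect('beaker',(225,292),(172,225),.06,.085)
rect('roundh',(340,400),(235,290),.01,.018)
rect('bottle',(340,400),(235,290),.025,.075)
rect('pen',(200,250),(240,310),.006,.03)
for n,a,b in(('bench',300,225),('pad',329,198),('plate',318,250)): print(n,P[b-2:b+3,a-2:a+3].mean((0,1)))
E
```

```text
carton 1170 ((409.6351013183594, 360.10089111328125), (55.987083435058594, 82.50241088867188), 17.05303955078125) 0.0476
carton+plate 2042 ((410.5982666015625, 359.0036315917969), (77.63778686523438, 114.51258087158203), 0.12791451811790466) 0.0332
boxholder 998 ((532.9043579101562, 444.9136047363281), (141.9861602783203, 106.41271209716797), 86.76683807373047) 0.0074
beaker 155 ((534.5807495117188, 438.16693115234375), (50.65240478515625, 49.91950988769531), 4.495423316955566) 0.0704
roundh 456 ((406.79290771484375, 195.55072021484375), (82.67610168457031, 86.14419555664062), 4.806362152099609) 0.0134
bottle 176 ((416.61517333984375, 200.5055389404297), (26.60535430908203, 26.66338348388672), 3.9881718158721924) 0.0489
pen 495 ((363.3116760253906, 498.7368469238281), (126.9052734375, 16.674198150634766), 30.638900756835938) 0.0144
bench [ 0.48158619  0.34761664 -0.00087942]
pad [0.54297883 0.28776794 0.00200326]
plate [0.42835459 0.30908891 0.0133717 ]
```

View pics/crop1.png

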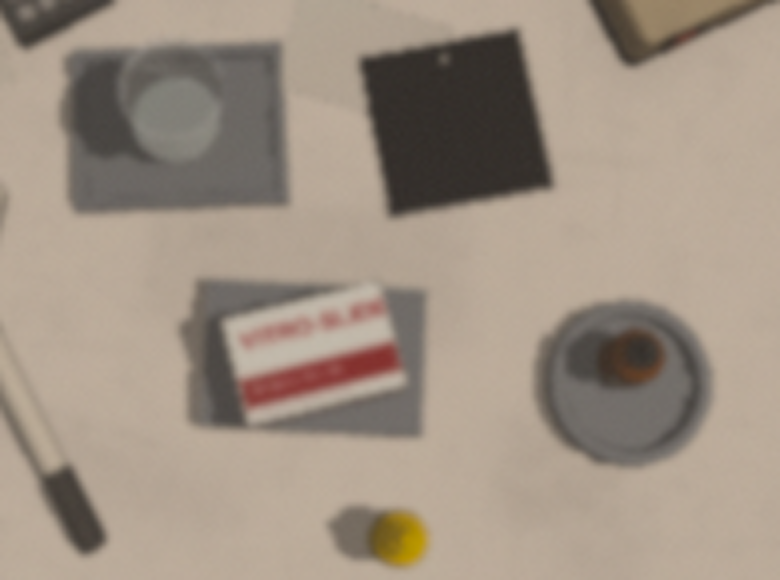

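The crop confirms the choice: brown bottle with black cap at crop (637,355), inside the round holder centred at about (630,382), and the yellow look-alike at (400,540). The beaker base is at (175,120) and the carton is centred at about (314,352). Plate corners are read off by eye.

```bash
cat >> h.py <<'E'
def cw(x,y,z,n='top',o=(215,168),s=4): return world(n,(x+.5)/s-.5+o[0],(y+.5)/s-.5+o[1],z=z)
def go(x,y,z,yaw):
    "shift in present tool axes to reach pose with tool y at yaw (mod 180)"
    s=read_state(); R=s['tcp_rot']; dl=np.array([x,y,z])-s['position']
    cur=np.degrees(np.arctan2(R[1,1],R[0,1])); t=(yaw-cur+90)%180-90
    print('pos',s['position'].round(4),'cur yaw',cur.round(2),'shift tool',(R.T@dl).round(4),'turn about tool z rad',np.radians(-t).round(4),'J6',s['joint_positions'][5].round(1),'t',s['time_s'])
E
python3 - <<'E'
from h import *
def quad(n,c,z):
    w=np.array([cw(*k,z)[:2] for k in c])*1000; print(n,w.mean(0).round(1),cv2.minAreaRect(w.astype(np.float32)))
quad('bottleplate',[(197,278),(426,290),(422,437),(193,425)],.014)
quad('boxholder',[(70,46),(281,42),(288,205),(75,212)],.009)
quad('pad',[(361,58),(519,30),(552,186),(391,215)],.003)
print('round',cw(630,382,.014)); print('beaker base',cw(175,120,.006),'rim',cw(170,85,.074))
print('bottle cap',cw(640,352,.066))
# scene camera
f=np.load('last_scene.npz')
for n,P in(('beaker',[.534,.438,.074]),('round',[.407,.196,.014]),('bottle',[.4166,.2005,.066]),('carton',[.4096,.360,.048])): print(n,pix('scene',P)*1.4)
go(.534,.438,.15,0)
E
```

```text
bottleplate [411.4 362.2] ((411.42132568359375, 362.6784362792969), (119.47777557373047, 75.93292236328125), 89.84465789794922)
boxholder [531.6 436.9] ((532.0404052734375, 437.21734619140625), (90.95484924316406, 113.7205810546875), 4.792000770568848)
pad [542.7 288.7] ((542.7743530273438, 288.75506591796875), (88.7209701538086, 87.60760498046875), 12.513936996459961)
round [0.40640229 0.19650684 0.014     ]
beaker base [0.53522549 0.43901324 0.006     ] rim [0.53639187 0.43903928 0.074     ]
bottle cap [0.41596906 0.20313475 0.066     ]
beaker [[371.60525502 267.21937452]]
round [[442.11727108 423.01631369]]
bottle [[445.7054798  389.94931262]]
carton [[351.21792276 344.34590869]]
pos [0.1451 0.6073 0.2356] cur yaw 76.54 shift tool [-0.4176 -0.074   0.0856] turn about tool z rad 1.3359 J6 -10.2 t 0.1
```

Emit:
send_rows(plan=[[0,-0.0348,-0.0062,0.002,0],[0,-0.0348,-0.0062,0.002,0],[0,-0.0348,-0.0062,0.002,0],[0,-0.0348,-0.0062,0.002,0],[0,-0.0348,-0.0062,0.002,0],[0,-0.0348,-0.0062,0.002,0],[0,-0.0348,-0.0062,0.002,0],[0,-0.0348,-0.0062,0.002,0],[0,-0.0348,-0.0062,0.002,0],[0,-0.0348,-0.0062,0.002,0],[0,-0.0348,-0.0062,0.002,0],[0,-0.0348,-0.0062,0.002,0],[0,0,0,0,0.1135],[0,0,0,0,0.1135],[0,0,0,0,0.1135],[0,0,0,0,0.1135],[0,0,0,0,0.1135],[0,0,0,0,0.1135],[0,0,0,0,0.1135],[0,0,0,0,0.1135]])

```text
time_s: 1.77
position: [0.5338, 0.4381, 0.2118]
tcp_rot: [[-0.41, 0.912, -0.001], [0.912, 0.41, -0.001], [-0.0, -0.002, -1.0]]
force: [-0.1, -0.3, 0.1]
opening: 1.001
grasp_force: 0.0
```

Emit:
send_rows(plan=[[0,0,0,0.01,0.1135],[0,0,0,0.01,0.1135],[0,0,0,0.01,0.1135],[0,0,0,0,0],[0,0,0,0,0]])

```text
time_s: 2.18
position: [0.5335, 0.438, 0.1815]
tcp_rot: [[-0.09, 0.996, -0.002], [0.996, 0.09, -0.001], [-0.001, -0.002, -1.0]]
force: [0.1, -0.1, -0.5]
opening: 1.004
grasp_force: 0.0
```

```bash
python3 - <<'E'
from h import *
go(.535,.439,.045,5); print(read_state()['force'])
E
```

```text
pos [0.5335 0.438  0.1815] cur yaw 5.18 shift tool [0.0011 0.0019 0.1364] turn about tool z rad 0.0032 J6 24.9 t 2.1833
[ 0.14377485 -0.06516573 -0.52241016]
```

Emit:
send_rows(plan=[[0,0.0011,0.0019,0.02,0],[0,0,0,0.02,0],[0,0,0,0.02,0],[0,0,0,0.02,0],[0,0,0,0.02,0],[0,0,0,0.016,0],[0,0,0,0.012,0],[0,0,0,0.008,0],[0,0,0,0,0],[60,0,0,0,0],[80,0,0,0,0],[95,0,0,0,0],[105,0,0,0,0],[115,0,0,0,0],[125,0,0,0,0],[140,0,0,0,0],[140,0,0,0,0],[140,0,0,0,0]])

```text
time_s: 3.68
position: [0.5358, 0.4396, 0.0469]
tcp_rot: [[-0.087, 0.996, -0.0], [0.996, 0.087, -0.0], [0.0, -0.0, -1.0]]
force: [-0.4, -1.4, 2.4]
opening: 0.586
grasp_force: 29.9
```

```bash
python3 - <<'E'
from h import *
p,d=snap('scene'); cv2.imwrite('pics/s1.png',cv2.resize(p[130:280,200:360],None,fx=3.7,fy=3.7,interpolation=cv2.INTER_CUBIC))
s=read_state(); print(s['force'],s['opening']*87,s['grasp_force']); go(.5427,.2887,.15,5)
E
```

```text
[-0.98041155  0.02618257  2.70467729] 51.2063211733981 29.890641664491113
pos [0.5358 0.4397 0.0469] cur yaw 5.02 shift tool [-0.151  -0.0064 -0.1031] turn about tool z rad 0.0003 J6 25.1 t 3.7333
```

View pics/s1.png

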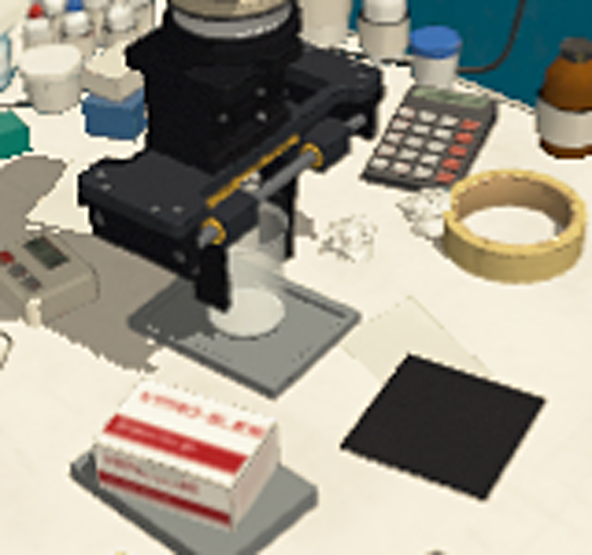

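The beaker is held squarely: fingers at (215,280) and (290,220), base at (247,312). Next I lift it and carry it to the pad.

Emit:
send_rows(plan=[[140,0,0,-0.005,0],[140,0,0,-0.01,0],[140,0,0,-0.015,0],[140,0,0,-0.015,0],[140,-0.005,0,-0.01,0],[140,-0.01,-0.0006,-0.005,0],[140,-0.016,-0.0008,0,0],[140,-0.02,-0.001,0,0],[140,-0.02,-0.001,0,0],[140,-0.02,-0.001,0,0],[140,-0.02,-0.001,0,0],[140,-0.018,-0.001,0,0],[140,-0.012,0,0,0],[140,-0.007,0,0,0],[140,-0.003,0,0,0],[140,0,0,0,0],[140,0,0,0,0]])

```text
time_s: 5.15
position: [0.543, 0.2891, 0.1066]
tcp_rot: [[-0.087, 0.996, 0.0], [0.996, 0.087, 0.0], [0.0, 0.0, -1.0]]
force: [-0.5, -0.2, -0.8]
opening: 0.592
grasp_force: 29.9
```

```bash
python3 - <<'E'
from h import *
s=read_state(); print(s['force'],s['opening']*87,s['grasp_force']); go(.5427,.2887,.046,5)
p,d=snap('scene'); cv2.imwrite('pics/s2.png',cv2.resize(p[130:290,200:370],None,fx=3.5,fy=3.5,interpolation=cv2.INTER_CUBIC))
E
```

```text
[-0.49956562 -0.2105061  -0.77468475] 51.472406431492324 29.908376375433363
pos [0.543  0.2891 0.1066] cur yaw 5.02 shift tool [-0.0004 -0.0003  0.0606] turn about tool z rad 0.0003 J6 12.6 t 5.15
```

View pics/s2.png

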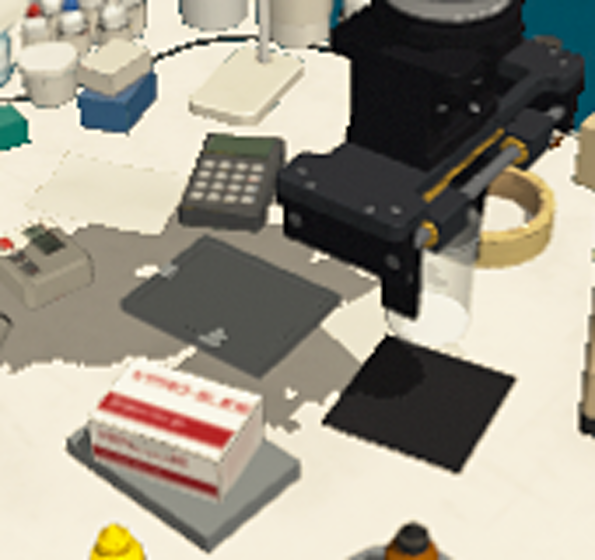

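The beaker is held over the pad, base at (435,320), pad at (420,400). Now lowering.

Emit:
send_rows(plan=[[140,0,0,0.008,0],[140,0,0,0.012,0],[140,0,0,0.012,0],[140,0,0,0.01,0],[140,0,0,0.006,0],[140,0,0,0.004,0],[140,0,0,0.003,0],[140,0,0,0.002,0],[140,0,0,0.001,0],[140,0,0,0.001,0],[140,0,0,0.001,0],[140,0,0,0,0],[140,0,0,0,0]])

```text
time_s: 6.28
position: [0.543, 0.2887, 0.0468]
tcp_rot: [[-0.087, 0.996, 0.001], [0.996, 0.087, 0.0], [0.0, 0.001, -1.0]]
force: [-0.4, 0.5, -1.6]
opening: 0.584
grasp_force: 29.9
```

Emit:
send_rows(plan=[[140,0,0,0.001,0],[140,0,0,0.0005,0],[140,0,0,0,0],[140,0,0,0,0]])

```text
time_s: 6.62
position: [0.5431, 0.2887, 0.0457]
tcp_rot: [[-0.087, 0.996, 0.001], [0.996, 0.087, 0.0], [0.0, 0.001, -1.0]]
force: [-0.6, -0.6, 4.7]
opening: 0.586
grasp_force: 29.9
```

Emit:
send_rows(plan=[[95,0,0,0,0],[80,0,0,0,0],[60,0,0,0,0],[30,0,0,0,0],[0,0,0,0,0],[0,0,0,-0.006,0],[0,0,0,-0.014,0],[0,0,0,-0.022,0],[0,0,0,-0.025,0],[0,0,0,-0.025,0],[0,0,0,-0.02,0],[0,0,0,-0.01,0],[0,0,0,0,0]])

```text
time_s: 7.7
position: [0.5445, 0.2892, 0.17]
tcp_rot: [[-0.088, 0.996, 0.006], [0.996, 0.088, 0.002], [0.001, 0.006, -1.0]]
force: [-0.2, 0.5, 0.1]
opening: 0.997
grasp_force: 0.0
```

```bash
python3 - <<'E'
from h import *
p,d=snap('top'); cv2.imwrite('pics/t2.png',cv2.resize(p[168:313,215:410],None,fx=4,fy=4,interpolation=cv2.INTER_CUBIC))
go(.4097,.360,.12,17)
E
```

```text
pos [0.5434 0.2888 0.1681] cur yaw 5.02 shift tool [ 0.0826 -0.127   0.0479] turn about tool z rad -0.2091 J6 12.6 t 7.75
```

View pics/t2.png

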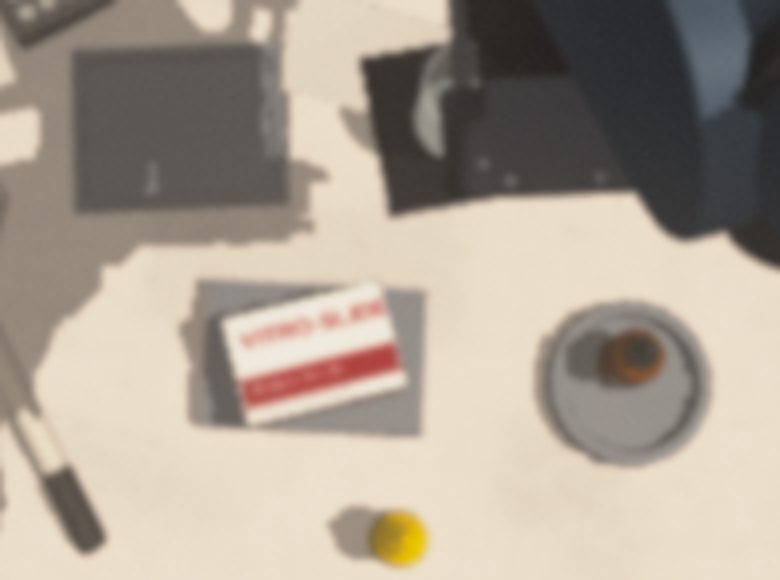

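The beaker stands upright on the pad at crop (432,110), and the holder recess is clear, with corners (74,51), (284,45), (288,205), (77,213). Next is the carton.

Emit:
send_rows(plan=[[0,0.008,-0.013,0,0],[0,0.0133,-0.0203,0,0],[0,0.0133,-0.0203,0,0],[0,0.0133,-0.0203,0,0],[0,0.0133,-0.0203,0,0],[0,0.0133,-0.0203,0,0],[0,0.008,-0.0125,0,0],[0,0,0,0.02,-0.105],[0,0,0,0.028,-0.104],[0,0,0,0,0],[0,0,0,0,0]])

```text
time_s: 8.67
position: [0.4071, 0.3589, 0.1172]
tcp_rot: [[-0.29, 0.957, -0.005], [0.957, 0.29, -0.003], [-0.001, -0.006, -1.0]]
force: [0.4, -0.2, 0.1]
opening: 1.0
grasp_force: 0.0
```

```bash
python3 - <<'E'
from h import *
go(.4097,.360,.038,17)
w=np.array([cw(*k,.009)[:2] for k in [(74,51),(284,45),(288,205),(77,213)]])*1000
print(w.round(1),w.mean(0),cv2.minAreaRect(w.astype(np.float32)))
P=np.load('P.npy')
c=np.array([cw(*k,.048)[:2] for k in [(222,320),(376,283),(406,385),(247,424)]])*1000
print(c.mean(0),cv2.minAreaRect(c.astype(np.float32)))
E
```

```text
pos [0.4071 0.3589 0.1172] cur yaw 16.85 shift tool [0.0004 0.0033 0.0792] turn about tool z rad -0.0025 J6 12.7 t 8.6667
[[569.9 495.3]
 [578.8 382.8]
 [491.5 376.8]
 [481.6 487.5]] [530.4591235  435.59594652] ((530.1874389648438, 435.5574035644531), (88.65261840820312, 112.8998031616211), 4.521789073944092)
[409.98131104 361.80331254] ((410.1235046386719, 361.4446105957031), (52.9293212890625, 80.8423843383789), 16.542436599731445)
```

Emit:
send_rows(plan=[[0,0.001,0.0033,0.015,0],[0,0,0,0.02,0],[0,0,0,0.02,0],[0,0,0,0.014,0],[0,0,0,0.008,0],[0,0,0,0.002,0],[0,0,0,0,0],[40,0,0,0,0],[60,0,0,0,0],[75,0,0,0,0],[85,0,0,0,0],[95,0,0,0,0],[110,0,0,0,0],[125,0,0,0,0],[125,0,0,0,0],[125,0,0,0,0]])

```text
time_s: 10.0
position: [0.4104, 0.361, 0.0402]
tcp_rot: [[-0.292, 0.956, -0.003], [0.956, 0.292, -0.001], [-0.001, -0.003, -1.0]]
force: [-4.4, -0.4, 6.0]
opening: 0.633
grasp_force: 30.0
```

Emit:
send_rows(plan=[[125,0,0,-0.004,0],[125,0,0,-0.008,0],[125,0,0,-0.01,0],[125,0,0,-0.01,0],[125,0,0,-0.008,0],[125,0,0,-0.005,0],[125,0,0,0,0],[125,0,0,0,0]])

```text
time_s: 10.67
position: [0.4122, 0.3618, 0.0856]
tcp_rot: [[-0.292, 0.956, 0.001], [0.956, 0.292, 0.001], [0.0, 0.001, -1.0]]
force: [0.2, 0.8, -2.1]
opening: 0.626
grasp_force: 30.0
```

```bash
python3 - <<'E'
from h import *
s=read_state(); print(s['force'],s['opening']*87,s['grasp_force']); go(.5303,.4356,.08,4.5)
p,d=snap('scene'); cv2.imwrite('pics/s3.png',cv2.resize(p[130:290,190:360],None,fx=3.5,fy=3.5,interpolation=cv2.INTER_CUBIC))
E
```

```text
[ 0.23669049  0.81148579 -2.14749449] 54.465168610242195 29.98728390200995
pos [0.4122 0.3618 0.0856] cur yaw 16.99 shift tool [0.0361 0.1345 0.0058] turn about tool z rad 0.218 J6 12.6 t 10.6667
```

View pics/s3.png

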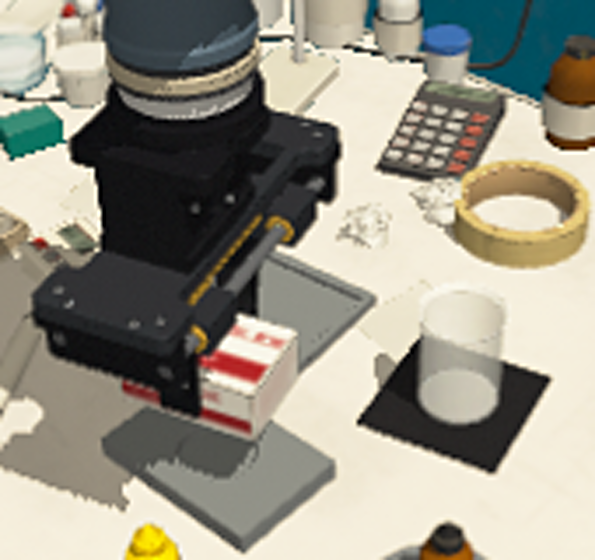

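The carton is held level at (215,370), and the beaker is upright on the pad at (460,360). Next I carry it to its holder.

Emit:
send_rows(plan=[[125,0.002,0.007,0,0.01],[125,0.0034,0.0127,0,0.025],[125,0.0043,0.0162,0,0.0366],[125,0.0047,0.0173,0,0.0366],[125,0.0047,0.0173,0,0.0366],[125,0.0047,0.0173,0,0.0366],[125,0.0047,0.0173,0,0.0366],[125,0.004,0.0147,0,0],[125,0.0024,0.01,0,0],[125,0.0012,0.0047,0,0],[125,0,0,0,0],[125,0,0,0,0]])

```text
time_s: 11.72
position: [0.5368, 0.4205, 0.0842]
tcp_rot: [[-0.078, 0.997, -0.002], [0.997, 0.078, -0.001], [-0.001, -0.002, -1.0]]
force: [-0.1, -0.2, -1.2]
opening: 0.631
grasp_force: 30.0
```

```bash
python3 - <<'E'
from h import *
s=read_state(); print(s['force']); go(.5303,.4356,.030,4.5)
E
```

```text
[-0.089325   -0.22994301 -1.16908138]
pos [0.5368 0.4205 0.0842] cur yaw 4.48 shift tool [ 0.0156 -0.0052  0.0542] turn about tool z rad -0.0003 J6 24.2 t 11.7167
```

Emit:
send_rows(plan=[[125,0.004,-0.0012,0.004,0],[125,0.006,-0.002,0.008,0],[125,0.004,-0.0012,0.01,0],[125,0.0016,-0.0008,0.01,0],[125,0,0,0.006,0],[125,0,0,0,0],[125,0,0,0,0],[125,0,0,0,0]])

```text
time_s: 12.38
position: [0.5314, 0.436, 0.047]
tcp_rot: [[-0.078, 0.997, 0.0], [0.997, 0.078, 0.0], [0.0, 0.0, -1.0]]
force: [-0.3, -0.1, -2.3]
opening: 0.628
grasp_force: 30.0
```

```bash
python3 - <<'E'
from h import *
s=read_state(); print(s['force']); go(.5303,.4356,.030,4.5)
p,d=snap('scene'); cv2.imwrite('pics/s4.png',cv2.resize(p[150:250,220:330],None,fx=5.5,fy=5.5,interpolation=cv2.INTER_CUBIC))
E
```

```text
[-0.28233186 -0.13625057 -2.31046037]
pos [0.5314 0.436  0.047 ] cur yaw 4.49 shift tool [-0.0003 -0.0011  0.017 ] turn about tool z rad -0.0002 J6 25.6 t 12.3833
```

View pics/s4.png

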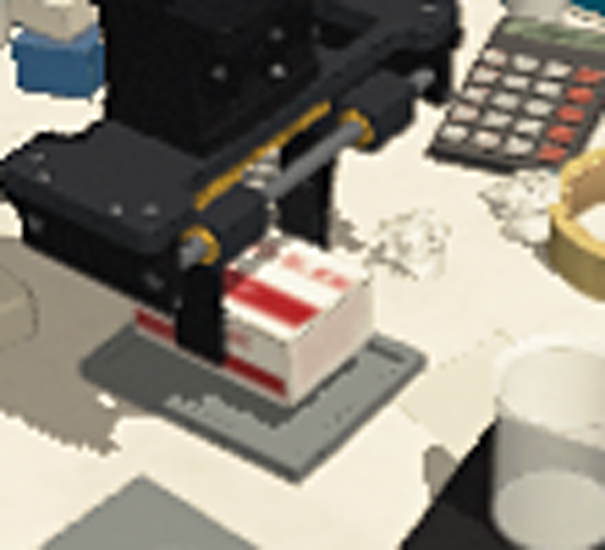

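The carton hovers square over the recess, its near corner at (292,400) and the holder's near corner at (298,478). Lowering gently.

Emit:
send_rows(plan=[[125,-0.0003,-0.0011,0.004,0],[125,0,0,0.004,0],[125,0,0,0.003,0],[125,0,0,0.002,0],[125,0,0,0.001,0],[125,0,0,0.001,0],[125,0,0,0.001,0],[125,0,0,0,0],[125,0,0,0,0]])

```text
time_s: 13.18
position: [0.5301, 0.4356, 0.031]
tcp_rot: [[-0.078, 0.997, 0.0], [0.997, 0.078, -0.0], [-0.0, 0.0, -1.0]]
force: [0.5, 0.4, -3.4]
opening: 0.628
grasp_force: 30.0
```

Emit:
send_rows(plan=[[125,0,0,0.001,0],[125,0,0,0.0005,0],[125,0,0,0,0],[125,0,0,0,0]])

```text
time_s: 13.52
position: [0.5303, 0.4358, 0.0303]
tcp_rot: [[-0.078, 0.997, 0.001], [0.997, 0.078, 0.0], [0.0, 0.001, -1.0]]
force: [0.0, -0.5, 3.9]
opening: 0.63
grasp_force: 30.0
```

Emit:
send_rows(plan=[[85,0,0,0,0],[70,0,0,0,0],[50,0,0,0,0],[20,0,0,0,0],[0,0,0,0,0],[0,0,0,-0.006,0],[0,0,0,-0.014,0],[0,0,0,-0.022,0],[0,0,0,-0.025,0],[0,0,0,-0.025,0],[0,0,0,-0.025,0],[0,0,0,-0.02,0],[0,0,0,0,0]])

```text
time_s: 14.6
position: [0.533, 0.4376, 0.1736]
tcp_rot: [[-0.079, 0.997, 0.01], [0.997, 0.079, 0.006], [0.005, 0.011, -1.0]]
force: [1.7, -0.4, 1.2]
opening: 1.0
grasp_force: 0.0
```

```bash
python3 - <<'E'
from h import *
p,d=snap('top'); cv2.imwrite('pics/t3.png',cv2.resize(p[168:313,215:410],None,fx=4,fy=4,interpolation=cv2.INTER_CUBIC))
go(.4163,.2018,.13,0)
E
```

```text
pos [0.5319 0.4368 0.171 ] cur yaw 4.5 shift tool [-0.2253 -0.134   0.0393] turn about tool z rad 0.0785 J6 25.6 t 14.65
```

View pics/t3.png

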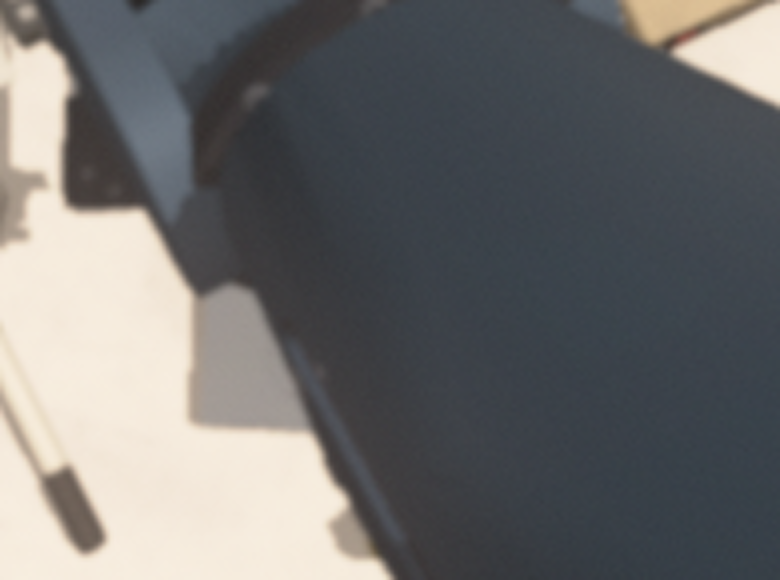

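The arm hides the view, with only the bottle plate visible at (245,360). Before I move to the bottle I check the clearance to the microscope.

```bash
python3 - <<'E'
from h import *
P=np.load('P.npy'); X=P.reshape(-1,3); X=X[X[:,2]>.02]
for x0 in np.arange(.28,.6,.04):
    r=[]
    for y0 in np.arange(0,.16,.02):
        m=(abs(X[:,0]-x0-.02)<.02)&(abs(X[:,1]-y0-.01)<.01); r.append(round(float(X[m,2].max()),2) if m.any() else 0)
    print(round(x0,2),r)
E
```

```text
0.28 [0, 0.38, 0.4, 0, 0, 0, 0, 0]
0.32 [0.24, 0.38, 0.39, 0.16, 0.16, 0, 0, 0]
0.36 [0.35, 0.37, 0.37, 0.16, 0.16, 0, 0, 0]
0.4 [0.33, 0.33, 0.33, 0.16, 0.16, 0, 0, 0]
0.44 [0.32, 0.31, 0.17, 0.17, 0.15, 0, 0, 0]
0.48 [0.26, 0.25, 0.16, 0.16, 0.06, 0, 0, 0]
0.52 [0.24, 0.24, 0.15, 0.14, 0.06, 0, 0, 0]
0.56 [0, 0.13, 0.13, 0, 0, 0, 0, 0.06]
```

Emit:
send_rows(plan=[[0,-0.01,-0.006,0,0],[0,-0.02,-0.012,0,0],[0,-0.025,-0.015,0,0],[0,-0.025,-0.015,0,0],[0,-0.025,-0.015,0,0],[0,-0.025,-0.015,0,0],[0,-0.025,-0.015,0,0],[0,-0.025,-0.015,0,0],[0,0,0,0,0.04],[0,0,0,0,0.0385],[0,0,0,0,0]])

```text
time_s: 15.57
position: [0.4357, 0.2469, 0.1662]
tcp_rot: [[0.002, 1.0, -0.002], [1.0, -0.002, -0.0], [-0.0, -0.002, -1.0]]
force: [-0.5, 0.1, -0.7]
opening: 1.001
grasp_force: 0.0
```

```bash
python3 - <<'E'
from h import *
s=read_state();print(s['joint_positions'].round(1),s['force'].round(1))
p,d=snap('scene'); cv2.imwrite('pics/s5.png',cv2.resize(p[130:,200:],None,fx=2,fy=2,interpolation=cv2.INTER_CUBIC))
go(.4163,.2018,.034,0)
E
```

```text
[ 16.7  26.8 103.7  -0.   49.5  16.8] [-0.5  0.1 -0.7]
pos [0.436  0.2473 0.1662] cur yaw 0.02 shift tool [-0.0454 -0.0195  0.1322] turn about tool z rad 0.0003 J6 16.8 t 15.6167
```

View pics/s5.png

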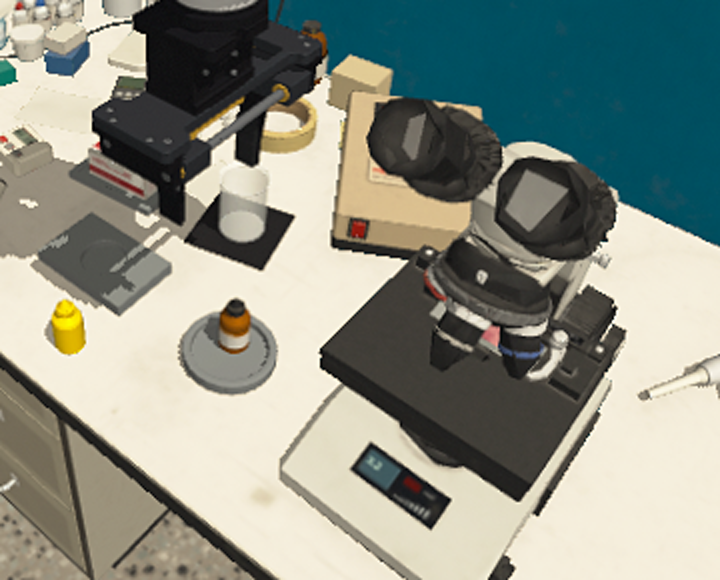

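The bottle is at (235,325) in the round holder at (228,350), and the bottle recess at (100,258) is uncovered. The arm is clear of the microscope. Next is the bottle.

Emit:
send_rows(plan=[[0,-0.008,-0.004,0,0],[0,-0.014,-0.006,0,0],[0,-0.014,-0.006,0,0],[0,-0.0094,-0.0035,0.01,0],[0,0,0,0.02,0],[0,0,0,0.02,0],[0,0,0,0,0],[0,0,0,0,0]])

```text
time_s: 16.28
position: [0.4159, 0.202, 0.1159]
tcp_rot: [[-0.001, 1.0, -0.003], [1.0, 0.001, -0.001], [-0.001, -0.003, -1.0]]
force: [0.4, 0.1, -0.3]
opening: 0.995
grasp_force: 0.0
```

```bash
python3 - <<'E'
from h import *
go(.4163,.2018,.034,0)
f=np.load('last_scene.npz')['p']
def o(x,y,z): return world('scene',(x+.5)/2-.5+200,(y+.5)/2-.5+130,z=z)
print('cap',o(236,305,.066),'round',o(228,348,.014),'plate corners',*[o(*k,.014)[:2].round(4) for k in [(94,215),(171,268),(122,303),(38,256)]],'recess',o(103,259,.014))
E
```

```text
pos [0.4159 0.202  0.1159] cur yaw 0.04 shift tool [-0.0001  0.0006  0.0819] turn about tool z rad 0.0007 J6 12.0 t 16.2833
cap [0.40930994 0.196131   0.066     ] round [0.40181868 0.19655452 0.014     ] plate corners [0.4458 0.4121] [0.4418 0.2998] [0.3777 0.3047] [0.3663 0.4114] recess [0.40652612 0.3590543  0.014     ]
```

Emit:
send_rows(plan=[[0,-0.001,0,0.015,0],[0,0,0,0.02,0],[0,0,0,0.02,0],[0,0,0,0.014,0],[0,0,0,0.009,0],[0,0,0,0.003,0],[0,0,0,0,0],[60,0,0,0,0],[100,0,0,0,0],[130,0,0,0,0],[145,0,0,0,0],[155,0,0,0,0],[165,0,0,0,0],[175,0,0,0,0],[190,0,0,0,0],[205,0,0,0,0],[205,0,0,0,0],[205,0,0,0,0]])

```text
time_s: 17.78
position: [0.4167, 0.2013, 0.0355]
tcp_rot: [[0.0, 1.0, -0.001], [1.0, -0.0, -0.0], [-0.0, -0.001, -1.0]]
force: [-0.5, -0.2, 0.2]
opening: 0.317
grasp_force: 30.0
```

Emit:
send_rows(plan=[[205,0,0,-0.004,0],[205,0,0,-0.008,0],[205,0,0,-0.01,0],[205,0,0,-0.01,0],[205,0,0,-0.01,0],[205,0,0,-0.008,0],[205,0,0,-0.005,0],[205,0,0,0,0],[205,0,0,0,0]])

```text
time_s: 18.53
position: [0.4171, 0.2013, 0.0909]
tcp_rot: [[0.0, 1.0, 0.001], [1.0, -0.0, 0.0], [0.0, 0.001, -1.0]]
force: [-0.9, 0.3, -0.4]
opening: 0.313
grasp_force: 30.0
```

```bash
python3 - <<'E'
from h import *
s=read_state(); print(s['force'],s['opening']*87); go(.411,.360,.035,0)
p,d=snap('scene'); cv2.imwrite('pics/s6.png',cv2.resize(p[170:330,200:370],None,fx=3.5,fy=3.5,interpolation=cv2.INTER_CUBIC))
E
```

```text
[-0.91100048  0.28035206 -0.39386389] 27.231000355610153
pos [0.4171 0.2013 0.0909] cur yaw -0.0 shift tool [ 0.1587 -0.0061  0.0559] turn about tool z rad -0.0 J6 11.9 t 18.5333
```

View pics/s6.png

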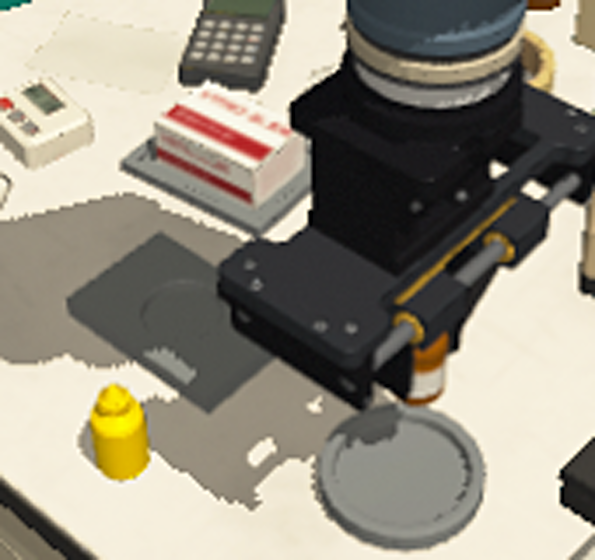

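The bottle hangs upright at (430,370), the carton lies in its holder at (230,145), and the empty recess is at (185,305). Next I carry the bottle there.

Emit:
send_rows(plan=[[205,0.005,0,0,0],[205,0.01,-0.0005,0,0],[205,0.016,-0.0008,0,0],[205,0.02,-0.001,0,0],[205,0.02,-0.001,0,0],[205,0.02,-0.001,0,0],[205,0.02,-0.001,0,0],[205,0.02,-0.0008,0,0],[205,0.014,0,0,0],[205,0.009,0,0,0],[205,0.0047,0,0,0],[205,0,0,0.01,0],[205,0,0,0.015,0],[205,0,0,0.008,0],[205,0,0,0,0],[205,0,0,0,0]])

```text
time_s: 19.92
position: [0.4104, 0.359, 0.0567]
tcp_rot: [[0.001, 1.0, -0.002], [1.0, -0.001, -0.001], [-0.001, -0.002, -1.0]]
force: [0.6, -0.1, -0.2]
opening: 0.317
grasp_force: 30.0
```

```bash
python3 - <<'E'
from h import *
go(.411,.360,.0355,0)
p,d=snap('scene'); cv2.imwrite('pics/s7.png',cv2.resize(p[185:305,200:330],None,fx=4.6,fy=4.6,interpolation=cv2.INTER_CUBIC))
E
```

```text
pos [0.4104 0.359  0.0567] cur yaw -0.06 shift tool [0.0011 0.0006 0.0212] turn about tool z rad -0.001 J6 29.5 t 19.9167
```

View pics/s7.png

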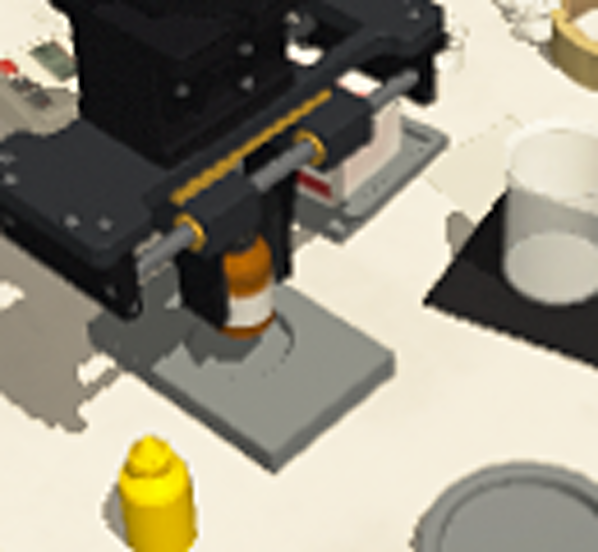

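The bottle hovers at (248,300) over the recess, whose visible right and front edges are at (292,340) and (240,375). Lowering gently.

Emit:
send_rows(plan=[[205,0.0011,0.0006,0.004,0],[205,0,0,0.005,0],[205,0,0,0.004,0],[205,0,0,0.003,0],[205,0,0,0.002,0],[205,0,0,0.001,0],[205,0,0,0.001,0],[205,0,0,0,0],[205,0,0,0,0]])

```text
time_s: 20.72
position: [0.4115, 0.3611, 0.0376]
tcp_rot: [[-0.0, 1.0, 0.0], [1.0, 0.0, 0.0], [0.0, 0.0, -1.0]]
force: [1.2, 0.1, -0.3]
opening: 0.315
grasp_force: 30.0
```

Emit:
send_rows(plan=[[205,0,0,0.001,0],[205,0,0,0.001,0],[205,0,0,0.0005,0],[205,0,0,0,0],[205,0,0,0,0]])

```text
time_s: 21.13
position: [0.4116, 0.3612, 0.0355]
tcp_rot: [[-0.0, 1.0, 0.0], [1.0, 0.0, 0.0], [0.0, 0.0, -1.0]]
force: [-0.7, -0.6, 4.0]
opening: 0.317
grasp_force: 30.0
```

Emit:
send_rows(plan=[[165,0,0,0,0],[140,0,0,0,0],[110,0,0,0,0],[90,0,0,0,0],[90,0,0,0,0],[90,0,0,-0.006,0],[90,0,0,-0.014,0],[90,0,0,-0.022,0],[60,0,0,-0.025,0],[0,0,0,-0.025,0],[0,0,0,-0.025,0],[0,0,0,-0.02,0],[0,0,0,0,0]])

```text
time_s: 22.22
position: [0.4138, 0.3626, 0.1766]
tcp_rot: [[-0.0, 1.0, 0.008], [1.0, 0.0, 0.005], [0.005, 0.008, -1.0]]
force: [0.5, 0.5, 0.4]
opening: 0.937
grasp_force: 0.0
```

```bash
python3 - <<'E'
from h import *
go(.543,.2887,.17,0)
E
```

```text
pos [0.4138 0.3626 0.1766] cur yaw 0.01 shift tool [-0.0739  0.1292  0.0073] turn about tool z rad 0.0002 J6 29.6 t 22.2167
```

Emit:
send_rows(plan=[[0,-0.006,0.01,0,0],[0,-0.012,0.021,0,0],[0,-0.0125,0.022,0,0],[0,-0.0125,0.022,0,0],[0,-0.0125,0.022,0,0],[0,-0.012,0.021,0,0],[0,-0.0064,0.0112,0,0],[0,0,0,0.015,0],[0,0,0,0.02,0],[0,0,0,0.015,0],[0,0,0,0,0],[0,0,0,0,0]])

```text
time_s: 23.22
position: [0.5394, 0.2866, 0.1203]
tcp_rot: [[0.0, 1.0, -0.004], [1.0, -0.0, -0.001], [-0.001, -0.004, -1.0]]
force: [-0.6, 0.4, 0.5]
opening: 1.003
grasp_force: 0.0
```

```bash
python3 - <<'E'
from h import *
go(.543,.2887,.0457,0)
p,d=snap('scene'); cv2.imwrite('pics/s8.png',cv2.resize(p[150:290,220:380],None,fx=4,fy=4,interpolation=cv2.INTER_CUBIC))
E
```

```text
pos [0.5394 0.2866 0.1203] cur yaw -0.0 shift tool [0.0022 0.0039 0.0746] turn about tool z rad -0.0001 J6 17.5 t 23.2167
```

View pics/s8.png

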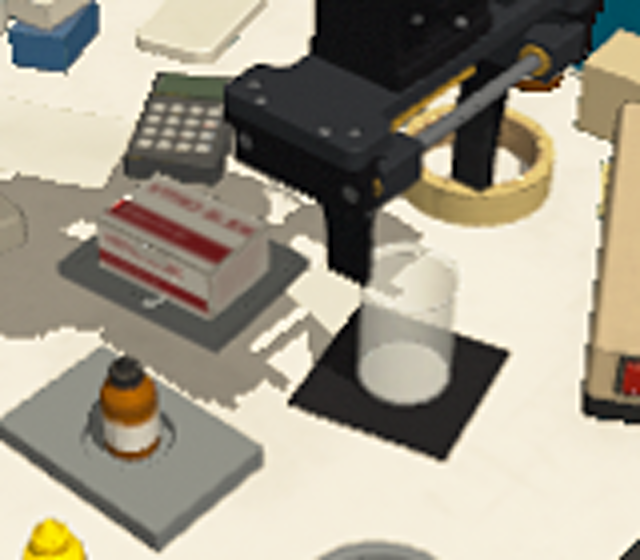

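The bottle stands in its recess at (130,440), the carton lies in its holder at (183,250), and the beaker is on the pad at (407,330). Next I grasp the beaker.

Emit:
send_rows(plan=[[0,0.0022,0.0039,0.012,0],[0,0,0,0.018,0],[0,0,0,0.018,0],[0,0,0,0.014,0],[0,0,0,0.009,0],[0,0,0,0.003,0],[0,0,0,0,0],[60,0,0,0,0],[80,0,0,0,0],[95,0,0,0,0],[105,0,0,0,0],[115,0,0,0,0],[125,0,0,0,0],[140,0,0,0,0],[140,0,0,0,0],[140,0,0,0,0]])

```text
time_s: 24.6
position: [0.5443, 0.2894, 0.0482]
tcp_rot: [[0.0, 1.0, -0.001], [1.0, -0.0, -0.0], [-0.0, -0.001, -1.0]]
force: [-1.0, -0.7, 1.5]
opening: 0.579
grasp_force: 29.8
```

Emit:
send_rows(plan=[[140,0,0,-0.005,0],[140,0,0,-0.01,0],[140,0,0,-0.015,0],[140,0,0,-0.015,0],[140,0,0,-0.01,0],[140,0,0,-0.005,0],[140,0,0,0,0],[140,0,0,0,0]])

```text
time_s: 25.27
position: [0.5445, 0.2894, 0.1082]
tcp_rot: [[-0.0, 1.0, 0.0], [1.0, 0.0, 0.0], [0.0, 0.0, -1.0]]
force: [-0.3, 0.7, -1.5]
opening: 0.587
grasp_force: 29.8
```

```bash
python3 - <<'E'
from h import *
s=read_state(); print(s['force'],s['opening']*87); go(.4066,.1962,.05,0)
E
```

```text
[-0.31949399  0.72168    -1.45514894] 51.08581327326012
pos [0.5445 0.2894 0.1082] cur yaw 0.0 shift tool [-0.0932 -0.138   0.0582] turn about tool z rad 0.0 J6 17.6 t 25.2667
```

Emit:
send_rows(plan=[[140,-0.003,-0.0045,0,0],[140,-0.006,-0.009,0,0],[140,-0.009,-0.0132,0,0],[140,-0.0105,-0.0155,0,0],[140,-0.0105,-0.0155,0,0],[140,-0.0105,-0.0155,0,0],[140,-0.0105,-0.0155,0,0],[140,-0.0105,-0.0155,0,0],[140,-0.009,-0.0132,0,0],[140,-0.0075,-0.011,0,0],[140,-0.0042,-0.0066,0,0],[140,-0.002,-0.003,0.01,0],[140,0,0,0.015,0],[140,0,0,0.008,0],[140,0,0,0,0],[140,0,0,0,0]])

```text
time_s: 26.6
position: [0.4065, 0.1962, 0.0745]
tcp_rot: [[-0.0, 1.0, -0.001], [1.0, 0.0, -0.0], [-0.0, -0.001, -1.0]]
force: [0.4, -0.8, 0.3]
opening: 0.584
grasp_force: 29.8
```

```bash
python3 - <<'E'
from h import *
go(.4066,.1962,.0512,0)
p,d=snap('scene'); cv2.imwrite('pics/s9.png',cv2.resize(p[200:350,220:390],None,fx=3.8,fy=3.8,interpolation=cv2.INTER_CUBIC))
E
```

```text
pos [0.4065 0.1962 0.0745] cur yaw 0.0 shift tool [0.     0.0002 0.0233] turn about tool z rad 0.0001 J6 11.5 t 26.6
```

View pics/s9.png

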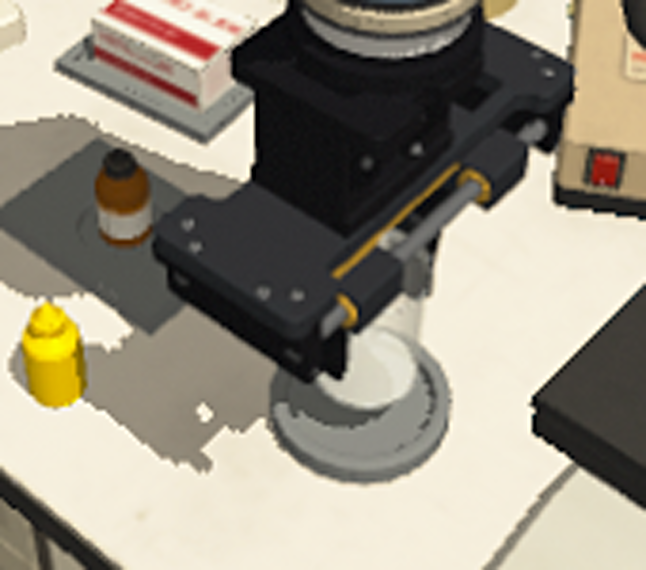

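The beaker base is at (367,372), about 23 mm above the holder (centre about (361,408)), so it should drop onto the middle. Lowering.

Emit:
send_rows(plan=[[140,0,0,0.004,0],[140,0,0,0.006,0],[140,0,0,0.005,0],[140,0,0,0.003,0],[140,0,0,0.002,0],[140,0,0,0.001,0],[140,0,0,0.001,0],[140,0,0,0,0],[140,0,0,0,0]])

```text
time_s: 27.4
position: [0.4066, 0.1962, 0.0531]
tcp_rot: [[0.0, 1.0, 0.0], [1.0, -0.0, 0.0], [0.0, 0.0, -1.0]]
force: [0.4, 0.5, -0.5]
opening: 0.585
grasp_force: 29.8
```

Emit:
send_rows(plan=[[140,0,0,0.001,0],[140,0,0,0.001,0],[140,0,0,0.0005,0],[140,0,0,0,0],[140,0,0,0,0]])

```text
time_s: 27.82
position: [0.4067, 0.1962, 0.051]
tcp_rot: [[-0.0, 1.0, 0.001], [1.0, 0.0, 0.0], [0.0, 0.001, -1.0]]
force: [-0.3, 0.0, 5.2]
opening: 0.584
grasp_force: 29.8
```

Contact. Release, lift, then move aside to the left (about y 0.5) to clear the view.

Emit:
send_rows(plan=[[95,0,0,0,0],[80,0,0,0,0],[60,0,0,0,0],[40,0,0,0,0],[40,0,0,0,0],[40,0,0,-0.006,0],[40,0,0,-0.014,0],[40,0,0,-0.022,0],[40,0,0,-0.025,0],[40,0,0,-0.025,0],[40,0,0,-0.025,0],[40,0,0,-0.025,0],[40,0,0,-0.02,0],[40,0,0,0,0]])

```text
time_s: 28.98
position: [0.4088, 0.1968, 0.2165]
tcp_rot: [[-0.0, 1.0, 0.009], [1.0, 0.0, 0.002], [0.002, 0.009, -1.0]]
force: [0.5, 0.1, 0.5]
opening: 0.843
grasp_force: 0.0
```

Emit:
send_rows(plan=[[0,0.015,0,0,0],[0,0.03,0,0,0],[0,0.035,0,0,0],[0,0.035,0,0,0],[0,0.035,-0.005,0,0],[0,0.035,-0.01,0,0],[0,0.035,-0.01,0,0],[0,0.035,-0.02,0,0],[0,0.035,-0.025,0,0],[0,0.035,-0.03,0,0],[0,0.035,-0.03,0,0],[0,0.03,-0.03,0,0],[0,0.015,-0.02,0,0],[0,0,0,0,0],[0,0,0,0,0]])

```text
time_s: 30.23
position: [0.2318, 0.5928, 0.2113]
tcp_rot: [[-0.003, 1.0, -0.001], [1.0, 0.003, -0.002], [-0.002, -0.001, -1.0]]
force: [0.2, 0.5, 0.5]
opening: 0.999
grasp_force: 0.0
```

```bash
python3 - <<'E'
from h import *
p,d=snap('top'); cv2.imwrite('pics/t9.png',cv2.resize(p[168:313,215:410],None,fx=4,fy=4,interpolation=cv2.INTER_CUBIC))
s=read_state(); print(s['position'],s['force'])
E
```

```text
[0.23310458 0.59218005 0.21149305] [-0.15905874 -0.18926452  0.85930741]
```

View pics/t9.png

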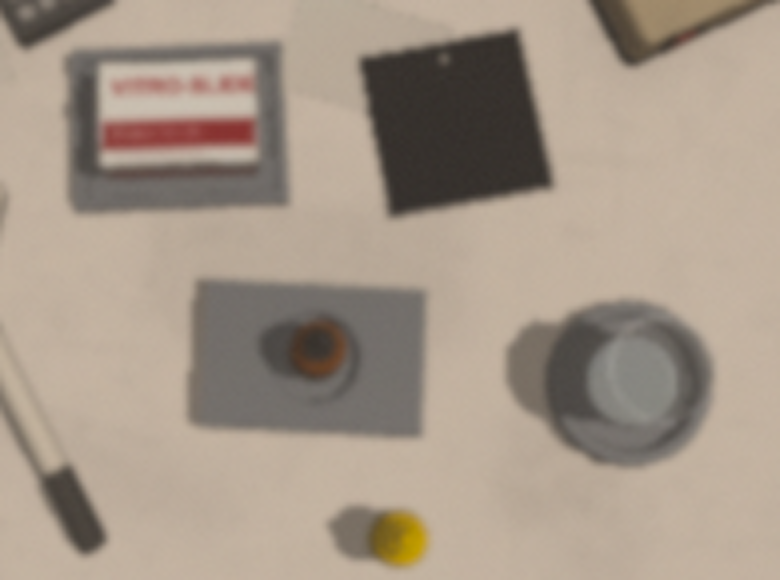

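Carton at (180,115), bottle at (318,348), beaker base at (632,378): all upright in their holders. The pen and the yellow bottle are unmoved. Last, a numeric centring check.

```bash
python3 - <<'E'
from h import *
w=np.array([cw(*k,.038)[:2] for k in [(97,65),(255,58),(260,163),(103,169)]])*1000
print('carton',w.mean(0),cv2.minAreaRect(w.astype(np.float32)))
print('beaker base',cw(632,378,.009),'bottle cap',cw(318,345,.066),'recess edges',cw(357,360,.014),cw(318,403,.014))
a=np.load('last_top.npz'); c=calibration('top'); d=a['d']; K=np.array([[c['fx'],0,c['cx']],[0,c['fy'],c['cy']],[0,0,1.]])
v,u=np.mgrid[0:420,0:560]; q=cv2.undistortPoints(np.stack([u,v],-1).reshape(-1,1,2).astype(float),K,np.array(c['dist_coeffs']))[:,0]
P=(np.array(c['xyz'])+(np.c_[q,np.ones(len(q))]@np.array(c['rotation']).T)*d.reshape(-1,1)).reshape(420,560,3)
def rect(n,us,vs,zl,zh):
    X=P[vs[0]:vs[1],us[0]:us[1]].reshape(-1,3); X=X[(X[:,2]>zl)&(X[:,2]<zh)]; print(n,cv2.minAreaRect((X[:,:2]*1000).astype(np.float32)),X[:,2].max())
rect('carton',(230,290),(175,218),.025,.06); rect('bottle',(275,310),(240,275),.025,.08); rect('beaker',(345,400),(235,290),.05,.09)
rect('plate',(258,328),(230,285),.008,.08)
E
```

```text
carton [531.03556938 435.66286754] ((530.876220703125, 436.0215148925781), (55.84974670410156, 82.08750915527344), 5.456045627593994)
beaker base [0.40903252 0.19438243 0.009     ] bottle cap [0.41188763 0.36012391 0.066     ] recess edges [0.41107748 0.33773209 0.014     ] [0.38803257 0.35686034 0.014     ]
carton ((531.4476318359375, 435.1622314453125), (56.85791015625, 81.47947692871094), 4.215328216552734) 0.04279559517260678
bottle ((412.51715087890625, 358.48809814453125), (27.760759353637695, 25.968408584594727), 0.48951953649520874) 0.06649565428965443
beaker ((407.9796142578125, 194.83717346191406), (52.412269592285156, 51.50251388549805), 1.395256757736206) 0.07839780027236465
plate ((411.0587463378906, 359.01593017578125), (76.58766174316406, 114.31480407714844), 0.11183258146047592) 0.06649565428965443
```

All within about 2 mm of centre, so I'm handing in.

```bash
python3 -c "
from rig import hand_in; print(hand_in())"
```

```text
the job is handed in; nothing more can be done
None
```

The carton, beaker and bottle each stand in their own holder, within about 2 mm of centre by camera measurement. The job is handed in at about 30 s on the robot clock; no verdict came back, and the timer, pen and tape roll were not touched.

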